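# Close the soap dish and push it into the corner of the plank

## Robot

A 6-joint arm with a two-finger parallel gripper is mounted at the origin on the work surface. World frame = base frame: x ahead of the robot, y to its left, z up, the work surface at z = 0. Lengths are in mm, angles in rad, forces in N, time in s.
With the tool pointing down it reaches from about 350 to 875 mm from the base axis. Payload 4.2 kg.
Tool frame: the origin (TCP) lies at the centre of the arm's flange, where the gripper is bolted on; the fingertips stand arm.tip_reach ahead of it and the grasp point (between the pads) lies 155 mm ahead of it (arm.tip_reach is the distance from the TCP to the fingertips, in mm); z points along the fingers, y is the direction in which the jaws open and shut (so a half turn about z gives the same grasp; the last joint's range is limited). The gripper opens to 85 mm and grips with 20 to 120 N. Pads are 22 mm wide; open, the fingers measure 114 mm over their backs; the gripper's body (76 mm by 85 mm) begins 54 mm behind the grasp point. The pads swing forward as they close: fully open they stand 13 mm farther back than shut.
Start: joints at [-1.009, 0.385, 0.008, 0, -1.194, -0.259], TCP at [186.387, -596.54, 404.712] pointing down, gripper open.
Joint ranges: [-3.14, 3.14], [-1.21, 2.06], [-1.07, 1.41], [-3.16, 2.05], [-2.99, -0.16], [-3.1, 3.1]. Speed limits (rad/s): [2.79, 2.79, 3.14, 3.14, 3.14, 3.14].

## Interface

Orientations are given as [roll, pitch, yaw] about the fixed x, y, z axes, in that order (R = Rz(yaw) Ry(pitch) Rx(roll)).
In Python, from rig import sensors, imaging, arm gives the robot as it stands. The module is installed in compiled form; this text tells all that it offers.
- The arm moves only by the shell command python3 -m crank 'ROWS' [OPENING]. ROWS is JSON, one flat list of numbers, 6 for each row, row after row: the shift along the tool's x, y, z in cm, then the turn, a rotation vector about the tool's x, y, z in degrees. A call has 1 to 12 rows; each row is the pose to reach, as a shift and turn from the pose measured when the call began, along the tool's axes at that moment; what a row does not reach only later rows make up. A row lasts 1/8 s, in which the tool goes at most 62.5 mm and 10.7 degrees, less where a joint would pass 70% of its speed; a pose out of reach is approached as far as the arm can. A call with a gripper value outside its range is refused whole. OPENING is the opening in per cent of the stroke, from 0 (shut) to 100 (fully open), set as the call begins (- or left out, the last holds). The fingers move at their own pace and stop on an object; the grip force is fixed at half the most. Time passes only in rows, so rows that repeat a pose let the fingers close. It gives the time, the measured TCP pose, the force and the opening at its end, in the units of the state.
- sensors.state(): the state, without advancing time (a new reading comes with each control period).
- imaging.capture(name): name is "side" or "top"; returns the picture (400x640x3 uint8, red, green, blue); there is no depth.
- imaging.camera_model(name): a dict with "fx", "fy", "cx", "cy" (pixels), "R" (3x3) and "t" (3): a world point X has camera coordinates R X + t. Camera axes: x right, y down, z forward; pixel columns grow to the right and rows downward; lengths in mm; the calibration is good to about 2 mm. A picture is of the moment at which its call begins. camera_model takes no time and is no camera call.
- arm.close_job(): hands the job in, once; it reports no verdict.
The state is a dict: "clock": time; "joints": joint angles; "joint_vel": joint speeds; "effort": joint torques, N m; "eef_pos": TCP position; "tool_rot": TCP orientation; "force": force on the tool from outside, world axes, zero at the start; "moment": the same for the moment, N m; "gripper_width": finger opening in mm.
Only numpy, scipy, OpenCV 4.12 (cv2) and the standard library are available. Lean on these libraries where they do the work, as an engineer would, in place of code of your own. Each camera call takes 0.05 s, during which the arm holds its last target. There are 200 camera calls.

## Task

Press the soap dish's raised cover shut, then push the closed dish along the plank into the corner that the long wooden strip makes with the short wooden end block, until its hinge side is flush against the strip and its end is flush against the block. Only press and push it with the fingers: do not pick it up, tip it, or disturb the other things on the plank.

Things in the scene. Friction and masses are not known exactly. Their poses are not given: they have to be found in the camera images.
- dish: red plastic soap dish, loose, 78 mm (its x) by 110 mm (its y), walls 28 mm high, 38 mm high in all with the cover shut, about 0.25 kg; origin at the centre of its underside, z up; its +x side is the hinge side, which at the start faces roughly away from the robot, towards the strip (turned by up to about 25 degrees). It stands on a fixed wooden plank whose top is 22 mm above the work surface; a push off its centre turns it.
- cover (a joint): opening angle of the dish's cover in rad: 0 shut, grows as it opens upward, 1.6 fully open; starts part open (0.45 to 0.85). The flat cover, 10 mm thick, reaches 75 mm from the hinge towards the dish's -x side. The hinge is slightly stiff: the cover stays where it is left, and under 1 N pressed down on its free half shuts it; pressing close to the hinge takes more and can tip the dish.
- hinge (a point): point on the cover's hinge line, which runs along the dish's y: dish frame (+36, 0, 28) mm
- cover_edge (a point): middle of the cover's free edge, 75 mm from the hinge line
- strip: fixed dark wooden strip screwed down along the far side of the plank: 500 mm long (its y), 22 mm thick (its x), 26 mm high; origin at the centre of its underside, on the plank's top. The face that the dish goes against is the robot's side, 11 mm from the origin along -x
- block: fixed dark wooden end block, which butts against the robot's side of the strip at right angles, near the strip's left or right end: 70 mm along x, 20 mm along y, 26 mm high, axes parallel to the strip's; origin at the centre of its underside. The dish goes against its face that looks to the middle of the strip, 10 mm from the origin
- holder: bystander: loose steel wire holder with a round scrubbing pad in it, 60 x 64 mm, 37 mm high, standing by the strip near the end without the block; origin at the centre of its underside
- cup: bystander: loose blue plastic cup, 72 mm across, 85 mm high, near the plank's left or right end; origin at the centre of its underside
- jar: bystander: loose small glass jar with a steel cap, 48 mm across, 62 mm high, near a far corner of the plank; origin at the centre of its underside
- panlid: bystander: loose aluminium saucepan lid, 150 mm across, lying upside down on its black knob, 42 mm high in all, near the plank's left or right end; origin under the knob
There are look-alikes about, which are no part of the job. What is meant by the dish is not blue or grey, and is the larger of those in its own colour.

How it is judged:
By the outcome, as a careful person would: the job done as asked, in the order asked, and still so for the second after the job is handed in, with the robot touching nothing.
It also fails if it takes over 58 s, if anything falls off the work surface, if the arm or the gripper's body presses on something with over 40 N, if the wrist force passes 120 N, or if a joint passes its speed limit or range.

## Working session

There is one attempt and no reset: what is moved stays moved. The work goes in short steps, Python scripts to look and compute and a shell command to move; the robot and the scene stay as the last step left them, time stands still between calls to the robot, and variables do not carry over. Pictures are saved under pics/ and viewed, about 8 in all and at most 12, crops included, and the job is handed in when it is done.

```bash
mkdir -p pics; python3 - <<'E'
from rig import sensors, imaging, arm
import cv2,json
print(sensors.state(), arm.tip_reach)
for n in("top","side"):
    im=imaging.capture(n); cv2.imwrite(f"pics/{n}0.png",im[:,:,::-1]); m=imaging.camera_model(n); print(n,m)
E
```

```text
{'clock': 0.0, 'joints': array([-1.00939799e+00,  3.85572549e-01,  6.63007137e-03, -4.73864240e-04,
       -1.19400930e+00, -2.58628705e-01]), 'joint_vel': array([-0.000646  ,  0.0024195 , -0.00127172, -0.00194735, -0.00142635,
        0.0025155 ]), 'effort': array([ 4.07535827e-04, -3.92290843e+01,  1.88398433e+01,  4.18594748e+00,
       -4.65996709e-03, -4.87036459e-06]), 'eef_pos': array([ 186.34321542, -596.3646173 ,  403.61690654]), 'tool_rot': array([ 3.13939626e+00, -1.25671685e-04, -2.83899770e+00]), 'force': array([-0.58776959,  0.44765432, -0.39404289]), 'moment': array([-0.03346879,  0.01209817,  0.04055057]), 'gripper_width': 85.4235361402945} 173.4
top {'fx': 449.9182744328087, 'fy': 449.9182744328087, 'cx': 324.7334217980057, 'cy': 203.06776279488955, 'R': array([[-0.00242274, -0.99998713, -0.00445704],
       [-0.99135277,  0.00298655, -0.13118982],
       [ 0.13120144,  0.00410066, -0.99134725]]), 't': array([  41.33627519,  548.95641387, 1049.02604831])}
side {'fx': 382.36228274529856, 'fy': 382.36228274529856, 'cx': 320.57592612867774, 'cy': 204.18988599096704, 'R': array([[-0.86321258, -0.50472119, -0.01097997],
       [-0.28447483,  0.50426794, -0.81534527],
       [ 0.41705888, -0.70069277, -0.57887091]]), 't': array([494.14563011, 193.89812102, 901.80918279])}
```

View pics/top0.png

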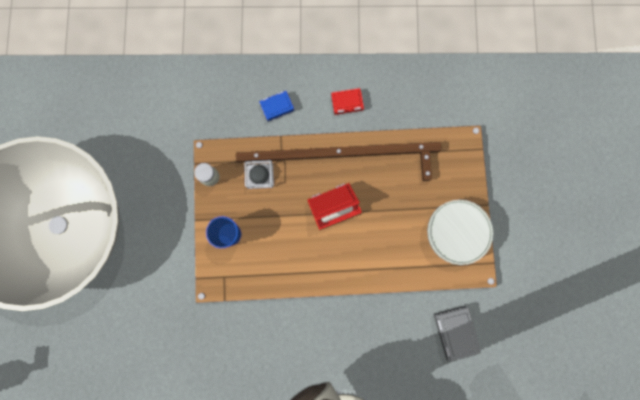

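View pics/side0.png

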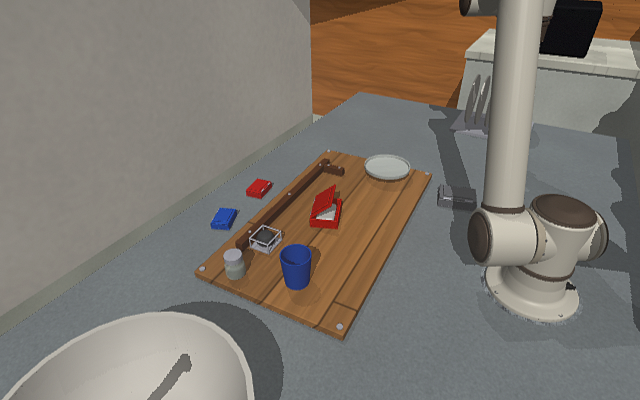

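The candidates for the dish are red at top (335,206), small red at top (348,101), blue at (277,105) and grey at (458,333). The one on the plank is red and the larger of the two reds, with its cover part open, so it fits. The block is at (427,165), on the right (-y) end. I'll confirm this in an enlarged crop.

```bash
cat > h.py <<'E'
import numpy as np, cv2
from rig import sensors, imaging, arm
def ray(n,u,v,z):
    m=imaging.camera_model(n);R=np.array(m["R"]);t=np.array(m["t"])
    d=R.T@np.array([(u-m["cx"])/m["fx"],(v-m["cy"])/m["fy"],1]);c=-R.T@t
    return c+d*(z-c[2])/d[2]
def proj(n,X):
    m=imaging.camera_model(n);p=np.array(m["R"])@np.array(X,float)+m["t"]
    return np.array([m["cx"]+m["fx"]*p[0]/p[2],m["cy"]+m["fy"]*p[1]/p[2]])
def redmask(im):
    h=cv2.cvtColor(im,cv2.COLOR_RGB2HSV); return (((h[...,0]<6)|(h[...,0]>174))&(h[...,1]>190)&(h[...,2]>70)).astype(np.uint8)*255
E
python3 - <<'E'
from h import *
t=cv2.imread("pics/top0.png");s=cv2.imread("pics/side0.png")
a=cv2.resize(t[130:240,300:450],None,fx=5,fy=5,interpolation=cv2.INTER_CUBIC)[:, :750]
cv2.imwrite("pics/c1.png",a)
b=cv2.resize(s[145:245,230:360],None,fx=6,fy=6,interpolation=cv2.INTER_CUBIC)
cv2.imwrite("pics/c2.png",b)
for n,im in(("top",t),("side",s)):
    m=redmask(im[:,:,::-1].copy());c,_=cv2.findContours(m,0,2)
    for k in c:
        if cv2.contourArea(k)>40: print(n,cv2.contourArea(k),cv2.approxPolyDP(k,2,True)[:,0].tolist())
# dark wood
hs=cv2.cvtColor(t,cv2.COLOR_BGR2HSV);m=((hs[...,2]<110)&(hs[...,1]>90)&(hs[...,0]<20)).astype(np.uint8)*255
m[:135]=0;m[185:]=0;m[:,:235]=0;m[:,450:]=0
c,_=cv2.findContours(m,0,2)
for k in c:
    if cv2.contourArea(k)>40: print("wood",cv2.contourArea(k),cv2.approxPolyDP(k,1.5,True)[:,0].tolist())
E
```

```text
top 64.5 [[360, 211], [356, 207], [352, 213], [323, 224], [330, 224]]
top 824.5 [[348, 185], [309, 200], [317, 221], [325, 213], [349, 204], [356, 205], [358, 202]]
top 392.0 [[358, 90], [333, 94], [335, 109], [344, 107], [350, 110], [354, 105], [361, 105]]
side 889.0 [[335, 185], [316, 196], [310, 226], [337, 228], [341, 199], [337, 198], [336, 203], [332, 201]]
side 214.5 [[257, 179], [246, 190], [248, 195], [261, 197], [260, 190], [269, 181]]
wood 1379.5 [[442, 149], [440, 144], [426, 146], [422, 150], [416, 147], [395, 149], [393, 151], [382, 151], [380, 149], [378, 152], [370, 152], [366, 149], [365, 152], [360, 151], [359, 153], [344, 152], [342, 154], [327, 155], [317, 154], [321, 150], [324, 151], [322, 149], [289, 152], [281, 150], [274, 153], [260, 153], [257, 158], [254, 158], [251, 154], [240, 155], [235, 161], [235, 167], [241, 167], [242, 162], [246, 159], [270, 158], [276, 162], [284, 162], [288, 159], [419, 153], [423, 180], [428, 180], [431, 177], [430, 165], [432, 161], [430, 158]]
```

View pics/c1.png

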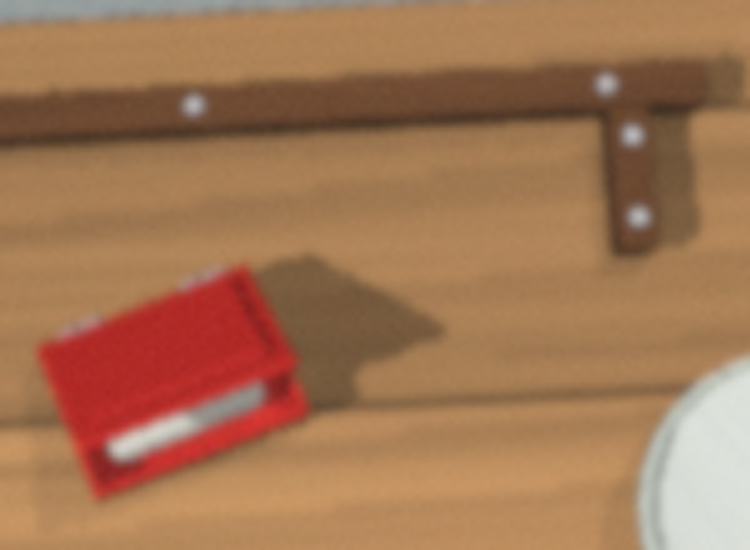

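View pics/c2.png

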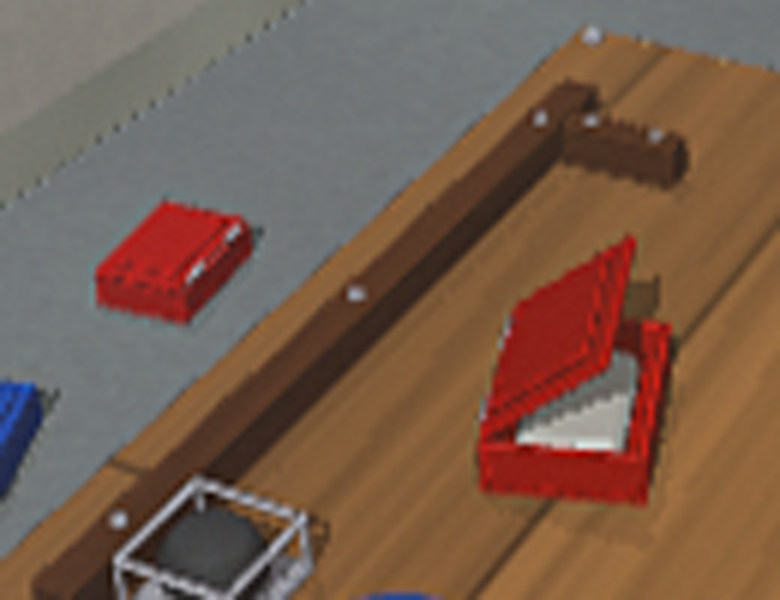

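The crop confirms it. The dish's hinge corners are at crop (40,348) and (245,265), and its near wall corners at (100,497) and (308,408). The strip screws are at (193,105) and (605,83), and the block screws at (632,134) and (638,217).

```bash
python3 - <<'E'
from h import *
f=lambda c:(300+(c[0]+.5)/5-.5,130+(c[1]+.5)/5-.5)
P=lambda c,z:ray("top",*f(c),z)
s1,s2=P((193,105),48),P((605,83),48);b1,b2=P((632,134),48),P((638,217),48)
print("screws",s1.round(1),s2.round(1),b1.round(1),b2.round(1), ray("top",256,155,48).round(1))
d=(s1-s2)[:2];d/=np.linalg.norm(d);yaw=np.arctan2(-d[0],d[1]);print("strip yaw deg",np.degrees(yaw))
# dish
h1,h2=P((40,348),50),P((245,265),50); n1,n2=P((100,497),50),P((308,408),50)
print("hinge",h1.round(1),h2.round(1),"near z50",n1.round(1),n2.round(1), np.linalg.norm(h1-h2),np.linalg.norm(n1-n2),np.linalg.norm(h1-n1))
e=(n1-n2)[:2];print("dish yaw",np.degrees(np.arctan2(-e[0],e[1])), "hinge yaw",np.degrees(np.arctan2(-(h1-h2)[0],(h1-h2)[1])))
print("centre",((h1+h2+n1+n2)/4).round(1))
# cover edge height: side view tip crop2 (633,238)->, top crop right (297,360)/ left(88,445)
def tri(pt,ps):
    A=[];B=[]
    for n,(u,v) in(("top",pt),("side",ps)):
        m=imaging.camera_model(n);R=np.array(m["R"]);t=np.array(m["t"]);x=(u-m["cx"])/m["fx"];y=(v-m["cy"])/m["fy"]
        A+=[R[0]-x*R[2],R[1]-y*R[2]];B+=[x*t[2]-t[0],y*t[2]-t[1]]
    return np.linalg.lstsq(np.array(A),np.array(B),rcond=None)[0]
g=lambda c:(230+c[0]/6-.4,145+c[1]/6-.4)
print("cover R",tri(f((295,358)),g((633,238))).round(1),"cover L",tri(f((90,445)),g((605,362))).round(1))
print("lid",ray("top",461,232,55).round(), "holder",ray("top",259,175,50).round(),"cup",ray("top",223,232,60).round())
E
```

```text
screws [675.6   6.9  48. ] [ 685.9 -192.9   48. ] [ 660.5 -205.2   48. ] [ 619.7 -206.8   48. ] [665.4 206.   48. ]
strip yaw deg 2.9279366357608563
hinge [556.7  80.6  50. ] [596.5 -17.5  50. ] near z50 [485.5  52.1  50. ] [527.5 -46.8  50. ] 105.90301397004522 107.40895766796352 76.72326585892081
dish yaw 23.044997315025636 hinge yaw 22.106080439255983
centre [541.5  17.1  50. ]
cover R [545.2 -37.8  94.6] cover L [506.8  56.3  93.2]
lid [ 477. -280.   55.] holder [616. 198.  50.] cup [478. 278.  60.]
```

```bash
cat >> h.py <<'E'
from scipy.spatial.transform import Rotation as Ro
A=np.radians(2.93); EX=np.array([np.cos(A),np.sin(A),0]); EY=np.array([-np.sin(A),np.cos(A),0])
def SF(p): return np.array([np.dot(p,EX),np.dot(p,EY),p[2]])      # world -> strip frame
def W(X,Y,z): return X*EX+Y*EY+np.array([0,0,z])
def go(p,yawdeg):
    "shift cm, turn deg to bring TCP to world p, tool down with yaw"
    s=sensors.state();R=Ro.from_euler("xyz",s["tool_rot"]);T=Ro.from_euler("xyz",[180,0,yawdeg],degrees=True)
    print("t",round(s["clock"],2),"F",s["force"].round(1),"shift",(R.inv().apply(np.array(p)-s["eef_pos"])/10).round(2),"turn",np.degrees((R.inv()*T).as_rotvec()).round(2))
E
python3 -c "
from h import *
go([524,10,310],182.93)"
```

```text
t 0.1 F [-0.1  1.  -0.6] shift [-50.31  47.8    9.46] turn [ 0.11 -0.02 14.41]
```

```bash
python3 -m crank '[-4,4,0.8,0,0,1, -8,8,1.6,0,0,2, -13,12,2.4,0,0,4, -17,16,3.2,0,0,5, -21,20,4,0,0,6, -25,24,4.8,0,0,7, -29,28,5.6,0,0,9, -34,32,6.3,0,0,10, -38,36,7,0,0,11, -42,40,8,0,0,12, -46,44,8.8,0,0,13.5, -50.3,47.8,9.4,0,0,14.4]' 0; python3 -c "
from h import *
go([524,10,310],182.93)
im=imaging.capture('top');cv2.imwrite('pics/t1.png',cv2.resize(im[100:250,250:450,::-1],None,fx=4,fy=4))"
```

```text
clock: 1.6
eef_pos: [524.3, 11.8, 310.1]
tool_rot: [3.14, -0.002, -3.09]
force: [1.0, -0.8, 0.9]
gripper_width: -0.4
t 1.6 F [ 1.  -0.8  0.9] shift [ 0.03 -0.18  0.01] turn [ 0.1  -0.09  0.  ]
```

```bash
python3 -m crank '[0,-0.1,1,0,0,0, 0,-0.1,2,0,0,0, 0,-0.1,3,0,0,0, 0,-0.1,3.6,0,0,0, 0,-0.1,4.2,0,0,0, 0,-0.1,4.8,0,0,0, 0,-0.1,5.4,0,0,0, 0,-0.1,6,0,0,0, 0,-0.1,6.6,0,0,0, 0,-0.1,7.1,0,0,0, 0,-0.1,7.5,0,0,0, 0,-0.1,7.65,0,0,0]' 0; python3 -m crank '[0,0,0.1,0,0,0,0,0,0.2,0,0,0,0,0,0.2,0,0,0]'
```

```text
clock: 3.15
eef_pos: [528.2, 15.3, 233.4]
tool_rot: [3.14, 0.002, -3.086]
force: [-3.8, 1.4, 8.0]
gripper_width: 0.1
clock: 3.52
eef_pos: [528.1, 15.3, 233.2]
tool_rot: [3.14, 0.002, -3.085]
force: [-4.9, 0.3, 11.3]
gripper_width: -0.2
```

```bash
python3 -m crank '[0,0,-3,0,0,0, -0,0,-6,0,0,0, -5,0,-8,0,0,0, -10,0,-8,0,0,0, -10,0,-8,0,0,0]' 100; python3 - <<'E'
from h import *
t=imaging.capture("top");s=imaging.capture("side");print(sensors.state()["eef_pos"])
a=cv2.resize(t[135:240,290:440],None,fx=5,fy=5,interpolation=cv2.INTER_CUBIC)[:,:,::-1]
cv2.imwrite("pics/t2.png",a)
cv2.imwrite("pics/s2.png",s[:,:,::-1])
E
```

```text
clock: 4.15
eef_pos: [630.2, 21.0, 312.8]
tool_rot: [3.14, 0.004, -3.086]
force: [0.5, 0.4, -0.4]
gripper_width: 85.5
[627.46809097  20.75469988 312.50979258]
```

View pics/t2.png

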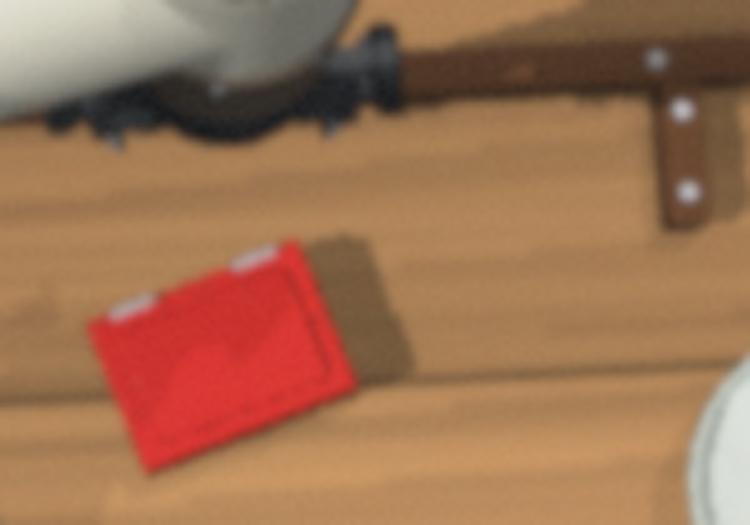

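View pics/s2.png

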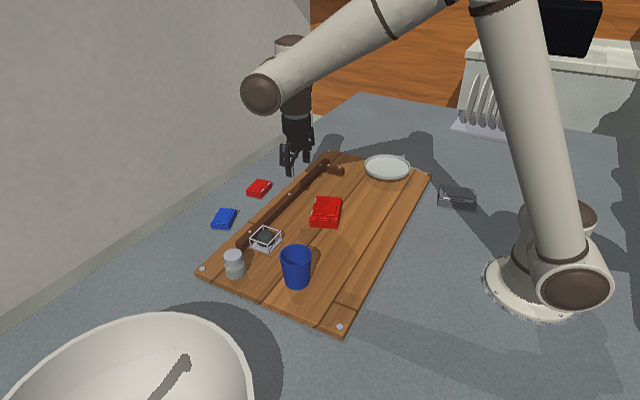

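The cover is shut, with no interior visible. The dish corners are at crop (90,325), (297,242), (355,388) and (150,472). The bystanders haven't moved.

```bash
python3 - <<'E'
from h import *
P=lambda c:ray("top",290+(c[0]+.5)/5-.5,135+(c[1]+.5)/5-.5,60)
c=[P(q) for q in((90,325),(297,242),(355,388),(150,472))]
for q in c: print(SF(q).round(1))
m=np.mean(c,0);e=c[0]-c[1]+c[3]-c[2];print("centre SF",SF(m).round(1),m.round(1),"yaw",np.degrees(np.arctan2(-e[0],e[1]))-2.93)
print(SF(sensors.state()["eef_pos"]))
Y=SF(m)[1]-10
go(W(455,Y,300),182.93)
E
```

```text
[557.7  51.8  60. ]
[592.1 -48.3  60. ]
[521.  -71.3  60. ]
[486.7  27.1  60. ]
centre SF [539.4 -10.2  60. ] [539.2  17.4  60. ] yaw 19.103303107895716
[627.70871504 -11.34600406 312.50979258]
t 4.25 F [ 0.1 -0.5 -0.3] shift [17.28 -0.8   1.24] turn [0.08 0.02 0.28]
```

```bash
python3 -m crank '[5,-0.3,0,0,0,0, 10,-0.6,0,0,0,0, 15,-0.8,0.5,0,0,0.3, 17.3,-0.8,1.2,0,0,0.3, 17.3,-0.8,4,0,0,0.3, 17.3,-0.8,8,0,0,0.3, 17.3,-0.8,11,0,0,0.3, 17.3,-0.8,11,0,0,0.3]' 60; python3 -c "
from h import *
print(SF(sensors.state()['eef_pos']))
go(W(562,-20,202),182.93)"
```

```text
clock: 5.25
eef_pos: [453.4, 2.8, 201.1]
tool_rot: [-3.141, -0.005, -3.091]
force: [0.2, 0.6, 0.4]
gripper_width: 51.7
[452.95998038 -20.42722836 201.11910287]
t 5.25 F [0.2 0.6 0.4] shift [-10.9    0.05  -0.14] turn [-0.01 -0.29 -0.02]
```

```bash
python3 -m crank '[-1,0,0,0,0,0, -2,0,0,0,0,0, -3,0,0,0,0,0, -3.8,0,0,0,0,0, -4.6,0,0,0,0,0, -5.4,0,0,0,0,0, -6.2,0,0,0,0,0, -7,0,0,0,0,0, -7.8,0,0,0,0,0, -8.6,0,0,0,0,0, -9.4,0,0,0,0,0, -10,0,0,0,0,0]'; python3 -m crank '[-0.4,0,0,0,0,0,-0.8,0,0,0,0,0,-1,0,0,0,0,0]';python3 - <<'E'
from h import *
t=imaging.capture("top");s=sensors.state();print(SF(s["eef_pos"]),s["force"])
cv2.imwrite("pics/t3.png",cv2.resize(t[135:240,290:440],None,fx=5,fy=5,interpolation=cv2.INTER_CUBIC)[:,:,::-1])
E
```

```text
clock: 6.75
eef_pos: [553.7, 7.7, 200.6]
tool_rot: [-3.141, -0.005, -3.091]
force: [-3.4, -0.8, 2.2]
gripper_width: 51.0
clock: 7.12
eef_pos: [563.9, 8.3, 200.5]
tool_rot: [-3.141, -0.005, -3.091]
force: [-2.7, -0.1, 2.9]
gripper_width: 51.2
[563.75226857 -20.57390337 200.51061078] [-0.91397305 -0.85164485  1.94437972]
```

View pics/t3.png

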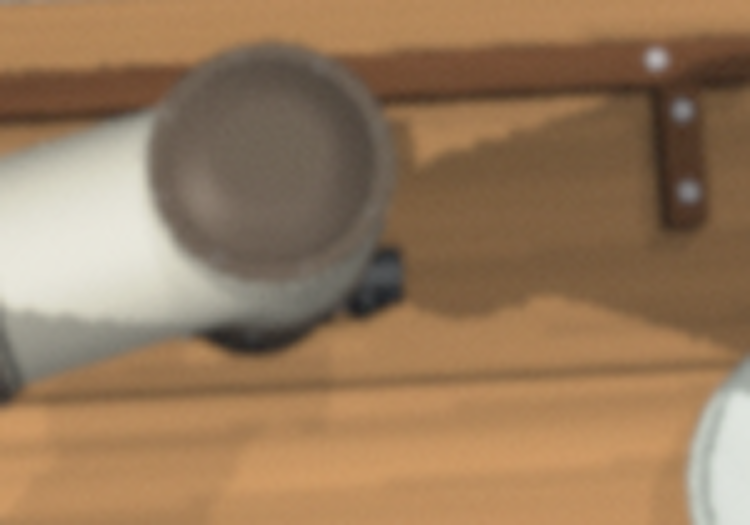

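```bash
python3 -m crank '[2,0,0,0,0,0, 3,0,-4,0,0,0, 3,0,-9,0,0,0, 3,5,-10,0,0,0, 3,10,-10,0,0,0, 3,12,-10,0,0,0, 3,12,-10,0,0,0]' 45;python3 - <<'E'
from h import *
t=imaging.capture("top");s=imaging.capture("side")
print(sensors.state()["joints"])
go(W(612,100,290),92.93);go(W(612,100,290),272.93)
a=cv2.resize(t[135:225,290:440],None,fx=5,fy=5,interpolation=cv2.INTER_CUBIC)[:,:,::-1]
cv2.imwrite("pics/t4.png",a)
for n,im in(("top",t),("side",s)):
    c,_=cv2.findContours(redmask(im),0,2)
    for k in c:
        if cv2.contourArea(k)>40: print(n,cv2.contourArea(k),cv2.approxPolyDP(k,2,True)[:,0].tolist())
E
```

```text
clock: 8.05
eef_pos: [528.7, 127.8, 300.6]
tool_rot: [3.142, -0.004, -3.089]
force: [0.5, 0.2, 0.6]
gripper_width: 38.4
[ 0.53237732  0.34936207 -0.33429473 -0.00261587 -0.89206016 -2.05120043]
t 8.15 F [-0.3  0.3  0. ] shift [-7.77  0.1   0.99] turn [-0.26 -0.22 89.95]
t 8.15 F [-0.3  0.3  0. ] shift [-7.77  0.1   0.99] turn [  0.22  -0.26 -90.05]
top 969.0 [[358, 160], [350, 164], [342, 161], [331, 162], [328, 165], [316, 163], [317, 192], [328, 192], [324, 190], [325, 187], [331, 192], [332, 187], [333, 191], [338, 191], [339, 187], [342, 191], [348, 191], [350, 189], [346, 191], [342, 188], [349, 187], [346, 185], [334, 188], [336, 184], [350, 183], [358, 178]]
top 390.5 [[358, 90], [333, 94], [335, 109], [344, 107], [350, 110], [354, 105], [361, 105]]
side 422.5 [[325, 193], [319, 191], [319, 201], [316, 204], [310, 201], [308, 213], [301, 211], [299, 201], [293, 198], [286, 205], [286, 212], [309, 220], [326, 201]]
side 216.5 [[257, 179], [246, 190], [248, 195], [261, 197], [260, 190], [269, 181]]
```

View pics/t4.png

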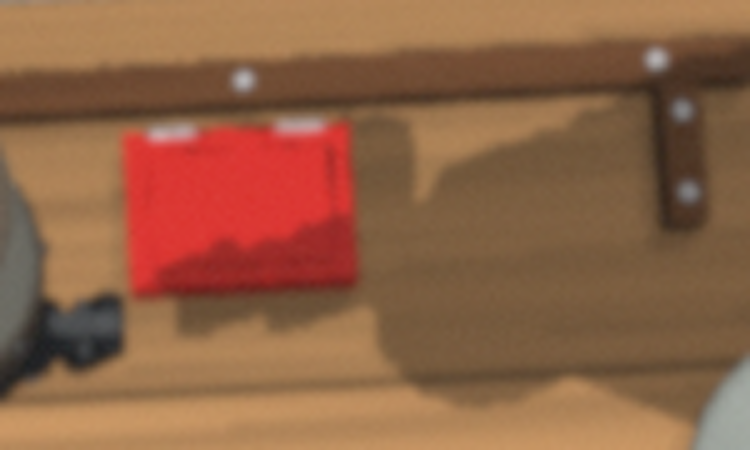

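The dish is now parallel to the strip with about a 10 mm gap. Its corners are at crop (123,135), (352,122), (357,283) and (133,297).

```bash
python3 -m crank '[-1,0,0,0,0,-10, -2,0,0,0,0,-20, -3,0,0,0,0,-30, -4,0,0,0,0,-40, -5,0,0,0,0,-50, -6,0,0,0,0,-60, -7,0,0,0,0,-70, -7.8,0,0,0,0,-80, -7.8,0,0,0,0,-90, -7.8,0,0,0,0,-90]' 45;python3 - <<'E'
from h import *
P=lambda c:ray("top",290+(c[0]+.5)/5-.5,135+(c[1]+.5)/5-.5,60)
c=[P(q) for q in((123,135),(352,122),(357,283),(133,297))]
m=np.mean(c,0);e=c[0]-c[1]+c[3]-c[2];print("centre SF",SF(m).round(1),"rel yaw",np.degrees(np.arctan2(-e[0],e[1]))-2.93)
for q in c: print(SF(q).round(1))
print(SF(sensors.state()["eef_pos"]))
go(W(SF(m)[0],SF(m)[1]+83,202),272.93)
E
```

```text
clock: 9.4
eef_pos: [606.7, 128.7, 299.5]
tool_rot: [3.136, -0.001, -1.524]
force: [0.4, 0.7, 0.6]
gripper_width: 38.5
centre SF [609.5 -22.8  60. ] rel yaw 0.34794302557390155
[648.4  31.6  60. ]
[648.7 -78.   60. ]
[570.9 -75.4  60. ]
[569.9  30.8  60. ]
[612.46292471  97.52265185 299.50994699]
t 9.4 F [0.4 0.7 0.6] shift [3.72 0.22 9.76] turn [ 0.34 -0.05 -0.27]
```

```bash
python3 -m crank '[1,0.1,3,0,0,0, 2,0.1,6,0,0,0, 2.3,0.1,9,0,0,0, 2.3,0.1,9.7,0,0,0, 3.2,0.1,9.7,0,0,0, 4.1,0.1,9.7,0,0,0, 5,0.1,9.7,0,0,0, 5.9,0.1,9.7,0,0,0, 6.7,0.1,9.7,0,0,0, 7.5,0.1,9.7,0,0,0, 8.3,0.1,9.7,0,0,0, 8.5,0.1,9.7,0,0,0]'; python3 -c "
from h import *
print(SF(sensors.state()['eef_pos']))
go(W(611,-173.3+55+11,202),272.93)"
```

```text
clock: 10.9
eef_pos: [609.1, 43.1, 202.6]
tool_rot: [3.136, -0.001, -1.525]
force: [0.4, 3.1, 1.8]
gripper_width: 38.7
[610.47179548  11.93874081 202.55291943]
t 10.9 F [0.4 3.1 1.8] shift [11.92 -0.12  0.06] turn [ 0.34 -0.05 -0.31]
```

```bash
python3 -m crank '[0.8,0,0,0,0,0, 1.7,0,0,0,0,0, 2.7,0,0,0,0,0, 3.7,0,0,0,0,0, 4.7,0,0,0,0,0, 5.7,0,0,0,0,0, 6.7,0,0,0,0,0, 7.7,0,0,0,0,0, 8.7,0,0,0,0,0, 9.7,0,0,0,0,0, 10.5,0,0,0,0,0, 11,-0,0,0,0,0]'; python3 -m crank '[-2,0,0,0,0,0, -3,0,-5,0,0,0, -3,3,-10,0,0,10, -5,6,-10,0,0,20, -6,9,-10,0,0,30,-6,12,-10,0,0,40, -6,14,-10,0,0,50, -6,14,-10,0,0,60, -6,14,-10,0,0,70,-6,14,-10,0,0,80,-6,14,-10,0,0,90,-6,14,-10,0,0,90]' 50;python3 - <<'E'
from h import *
print(SF(sensors.state()['eef_pos']))
t=imaging.capture("top");a=cv2.resize(t[135:225,320:470],None,fx=5,fy=5,interpolation=cv2.INTER_CUBIC)[:,:,::-1]
cv2.imwrite("pics/t5.png",a)
go(W(540,-165,202),182.93)
E
```

```text
clock: 12.4
eef_pos: [614.0, -67.4, 202.5]
tool_rot: [3.135, -0.001, -1.525]
force: [-0.8, 2.0, 1.6]
gripper_width: 38.0
clock: 13.9
eef_pos: [471.8, -13.1, 303.2]
tool_rot: [-3.141, -0.007, -3.093]
force: [-0.3, 0.4, -0.8]
gripper_width: 42.6
[470.50901165 -37.15407349 303.24483818]
t 13.95 F [ 0.7 -0.6  0.6] shift [ -7.04 -12.75  10.09] turn [-0.06 -0.39 -0.11]
```

View pics/t5.png

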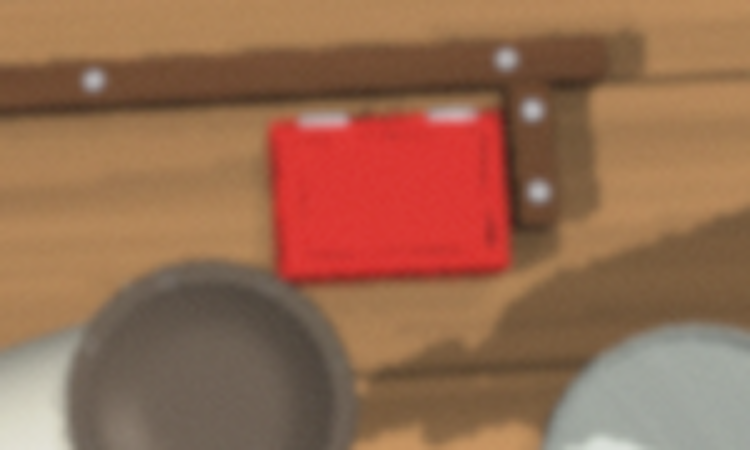

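Parallel, with a gap of a few mm to both strip and block; all clear. Next I push it into the strip.

```bash
python3 -m crank '[-3,-4,0,0,0,0, -6,-8,0,0,0,0, -7,-12,0,0,0,0, -7,-12.6,2,0,0,0, -7,-12.6,6,0,0,0, -7,-12.6,9.5,0,0,0, -7,-12.6,10,0,0,0, -7.8,-12.6,10,0,0,0, -8.5,-12.6,10,0,0,0, -9.2,-12.6,10,0,0,0, -9.7,-12.6,10,0,0,0, -10,-12.6,10,0,0,0]' 50; python3 -c "
from h import *
print(SF(sensors.state()['eef_pos']))
go(W(577,-165,202),182.93)"
```

```text
clock: 15.45
eef_pos: [577.1, -134.3, 202.9]
tool_rot: [-3.141, -0.008, -3.093]
force: [-2.4, -0.3, 1.6]
gripper_width: 42.5
[ 569.46772266 -163.58201522  202.88510239]
t 15.45 F [-2.4 -0.3  1.6] shift [-0.75 -0.14  0.08] turn [-0.05 -0.45 -0.12]
```

```bash
python3 -m crank '[-0.3,0,0,0,0,0, -0.5,0,0,0,0,0,-0.7,0,0,0,0,0]'; python3 -m crank '[-0.15,0,0,0,0,0,-0.3,0,0,0,0,0,-0.4,0,0,0,0,0]';python3 -m crank '[-0.15,0,0,0,0,0,-0.3,0,0,0,0,0,-0.4,0,0,0,0,0]'
```

```text
clock: 15.82
eef_pos: [583.9, -134.0, 202.8]
tool_rot: [-3.141, -0.009, -3.093]
force: [-6.1, 0.4, 4.9]
gripper_width: 42.4
clock: 16.2
eef_pos: [585.4, -134.0, 202.4]
tool_rot: [-3.141, -0.018, -3.093]
force: [-11.7, 0.4, 8.0]
gripper_width: 43.0
clock: 16.58
eef_pos: [586.9, -134.1, 202.0]
tool_rot: [3.141, -0.028, -3.094]
force: [-11.7, 1.1, 9.7]
gripper_width: 42.9
```

```bash
python3 -m crank '[2,0,0,0,0,0, 3,0,-5,0,0,0, 3,0,-10,0,0,-10, 1,4,-10,0,0,-20, -1,8,-10,0,0,-30, -3,10,-10,0,0,-40, -3,10,-10,0,0,-50, -3,10,-10,0,0,-60,-3,10,-10,0,0,-70,-3,10,-10,0,0,-80,-3,10,-10,0,0,-90,-3,10,-10,0,0,-90]' 30;python3 -c "
from h import *
print(SF(sensors.state()['eef_pos']))
go(W(624,-85,202),272.93)"
```

```text
clock: 18.08
eef_pos: [615.5, -32.4, 301.3]
tool_rot: [3.116, 0.0, -1.525]
force: [0.3, -0.5, -0.1]
gripper_width: 25.8
[613.08815017 -63.78862239 301.29460951]
t 18.07 F [ 0.3 -0.5 -0.1] shift [ 2.12 -1.35  9.9 ] turn [ 1.44  0.03 -0.3 ]
```

```bash
python3 -m crank '[1,-0.5,1,1.4,0,0, 1.8,-1,2,1.4,0,0, 1.8,-1,6,1.4,0,0, 1.8,-1,9.5,1.4,0,0, 1.8,-1,9.9,1.4,0,0, 2.5,-1,9.9,1.4,0,0, 3.1,-1,9.9,1.4,0,0, 3.6,-1,9.9,1.4,0,0, 4,-1,9.9,1.4,0,0]'; python3 -m crank '[0.2,0,0,0,0,0,0.4,0,0,0,0,0,0.5,0,0,0,0,0]';python3 -m crank '[0.15,0,0,0,0,0,0.3,0,0,0,0,0,0.4,0,0,0,0,0]';python3 -c "
from h import *
print(SF(sensors.state()['eef_pos']))"
```

```text
clock: 19.2
eef_pos: [625.3, -72.0, 203.3]
tool_rot: [-3.14, 0.001, -1.525]
force: [-0.0, 3.3, 1.9]
gripper_width: 25.8
clock: 19.58
eef_pos: [625.2, -74.4, 203.4]
tool_rot: [-3.14, 0.005, -1.525]
force: [-3.3, 16.2, 3.4]
gripper_width: 25.4
clock: 19.95
eef_pos: [625.1, -75.1, 203.5]
tool_rot: [-3.139, 0.009, -1.524]
force: [-3.1, 19.1, 3.4]
gripper_width: 25.9
[ 620.42478662 -106.9426249   203.47015512]
```

Firm stop at the predicted place (tool Y -106.9, predicted -107.3). I'll retreat and look.

```bash
python3 -m crank '[-2,0,0,0,0,0, -3,0,-5,0,0,0, -3,0,-10,0,0,0, -8,3,-12,0,0,0, -13,6,-12,0,0,0, -16,8,-12,0,0,0,-16,8,-12,0,0,0]';python3 - <<'E'
from h import *
t=imaging.capture("top");s=imaging.capture("side")
a=cv2.resize(t[140:210,340:440],None,fx=6,fy=6,interpolation=cv2.INTER_CUBIC)
b=cv2.resize(s[150:220,280:380],None,fx=6,fy=6,interpolation=cv2.INTER_CUBIC)[:180]
cv2.imwrite("pics/t6.png",np.vstack([a,b])[:,:,::-1])
cv2.imwrite("pics/s6.png",s[:,:,::-1])
go(W(550,-165,300),182.93)
E
```

```text
clock: 20.82
eef_pos: [536.1, 81.5, 325.2]
tool_rot: [-3.139, 0.009, -1.52]
force: [0.6, -0.2, 1.1]
gripper_width: 25.4
t 20.93 F [0.6 0.5 0.7] shift [21.77 -0.98  2.31] turn [ 0.26  0.5  89.8 ]
```

View pics/t6.png

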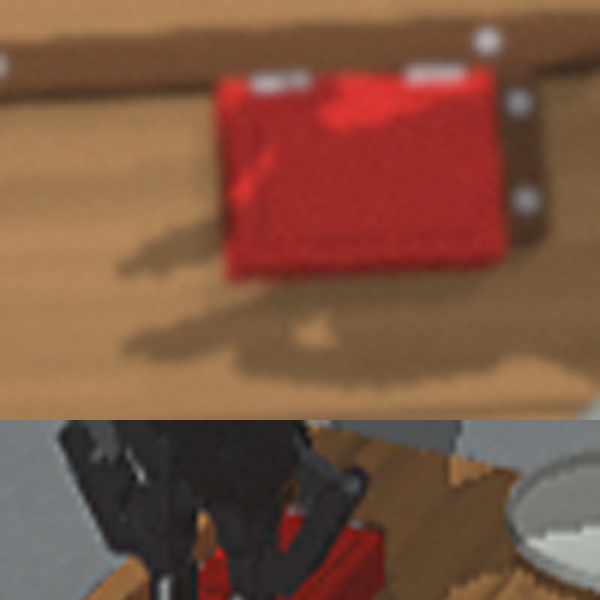

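Looks flush on both sides. There's time to spare, so I'll do one confirming press towards the strip with both fingers.

```bash
python3 -m crank '[2,0,0,0,0,10, 5,0,0,0,0,20, 8,0,0,0,0,30, 11,0,0,0,0,40, 14,0,0,0,0,50, 17,0,0,0,0,60, 19,-0.5,0,0,0,70, 21.8,-1,1,0,0,80, 21.8,-1,2.3,0,0,90, 21.8,-1,2.3,0,0,90]' 50; python3 -c "
from h import *
print(SF(sensors.state()['eef_pos']))
go(W(570,-168,202),182.93)"
```

```text
clock: 22.18
eef_pos: [557.8, -138.5, 298.6]
tool_rot: [3.133, -0.001, -3.095]
force: [0.2, 0.1, 0.2]
gripper_width: 42.5
[ 549.9554067  -166.82267883  298.57463056]
t 22.18 F [0.2 0.1 0.2] shift [-2.01 -0.19  9.66] turn [ 0.48 -0.03 -0.24]
```

```bash
python3 -m crank '[0,0,4,0,0,0, 0,0,8,0,0,0, 0,0,9.7,0,0,0, 0,0,9.7,0,0,0, -0.7,0,9.7,0,0,0, -1.3,0,9.7,0,0,0, -1.8,0,9.7,0,0,0, -2.2,0,9.7,0,0,0, -2.6,0,9.7,0,0,0, -2.8,0,9.7,0,0,0, -3.1,0,9.7,0,0,0, -3.3,0,9.7,0,0,0]'; python3 -c "
from h import *
print(SF(sensors.state()['eef_pos']))"; python3 -m crank '[2,0,0,0,0,0, 3,0,-5,0,0,0, 5,0,-10,0,0,0, 8,6,-12,0,0,0, 10,12,-12,0,0,0, 10,18,-12,0,0,0, 10,22,-12,0,0,0,10,22,-12,0,0,0]';python3 - <<'E'
from h import *
t=imaging.capture("top");s=imaging.capture("side")
a=cv2.resize(t[140:210,340:440],None,fx=6,fy=6,interpolation=cv2.INTER_CUBIC)
cv2.imwrite("pics/t7.png",np.vstack([a,s[150:330,100:700][:, :540]]) [:,:,::-1] if 0 else a[:,:,::-1])
cv2.imwrite("pics/s7.png",np.vstack([cv2.resize(s[140:300],(640,160)),cv2.resize(t[80:320],(640,240))])[:,:,::-1])
E
```

```text
clock: 23.68
eef_pos: [585.7, -136.6, 200.7]
tool_rot: [3.132, -0.019, -3.096]
force: [-17.2, 1.3, 14.3]
gripper_width: 42.9
[ 577.93137738 -166.3348273   200.72023059]
clock: 24.68
eef_pos: [478.1, 80.1, 325.2]
tool_rot: [3.131, -0.017, -3.091]
force: [0.2, -0.5, -1.1]
gripper_width: 42.7
```

View pics/t7.png

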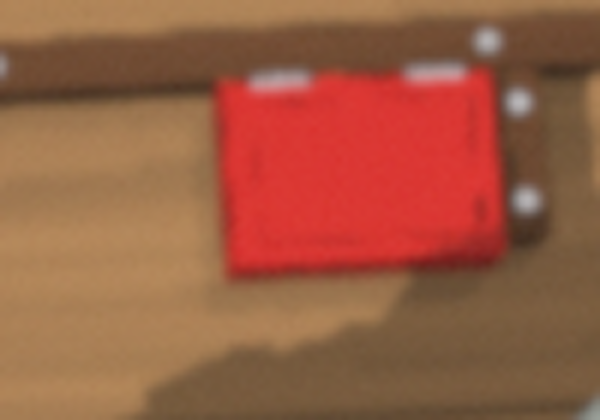

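View pics/s7.png

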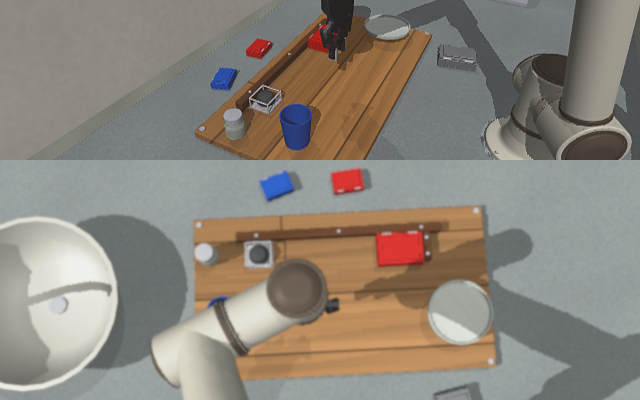

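The dish is shut in the corner, with its edges at crop (217,80), (495,68) and (505,260), against both strip and block. The bystanders are where they were and the arm is clear. I'm handing in.

```bash
python3 -c "
from rig import arm
print(arm.close_job())"
```

```text
the job is handed in; nothing more can be done
None
```

I pressed the dish's cover shut, then pushed the closed dish into the corner between the strip and the end block, and handed the job in at about 25 s of the 58 s.

- **Cover:** I pressed its free half with closed fingers. The fingertips stopped at about 60 mm height, which matches the cover being shut, and the next pictures showed it shut.
- **Pushing:** Two-finger pushes squared the dish to the strip and slid it towards the block. They then seated it against the strip, against the block (about 19 N) and once more against the strip (about 17 N).
- **Last checks:** The tool stopped within 0.5 mm of the predicted place at the block, and about 3–4 mm beyond it at the strip. I put that down to tool tilt and calibration error, as the push force rose at the stop. The last top picture shows no visible gap on either side.
- **Other things on the plank:** The jar, holder and pan lid looked unmoved in the last pictures. The cup was partly hidden by the arm in the top view but looked unmoved in the side view.
- **Not checked:** The gripper partly hid the dish in the last side picture, so the final fit rests on the top view and the forces. I saw no force near the limits, but I only read it at the end of each move.

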